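# Spring the centrifuge lid

### The job

Open the bench centrifuge: put one fingertip on each of its two lid-release buttons, press both down together, and keep both down until the lid has sprung up by itself as far as it goes; then let both buttons up and move clear. Do not push or lift the lid yourself, and leave the rack with its tubes, the dish and the bottle as they stand.

Things in the scene. Friction and masses are not known exactly. Their poses are not given: they have to be found in the camera images.
- centrifuge: White bench microcentrifuge, 250 (x) x 190 (y) x 122 mm high with the grey lid shut, fixed to the bench. Origin: centre of its underside, on the bench; z up. Its -x side is the front (display and dial on the front face, towards the robot); its lid is hinged along the back. In its frame the front deck is a flat white surface at z = 108 mm from x = -125 to x = -56 mm, carrying only the two release buttons; behind it the lid covers x = -56 mm to the back.
- button_left_top (a point): Centre of the top of the left lid-release button (+y side). It is a flat-topped black cylinder, 24 mm across, standing 13 mm above the front deck, in a steel collar 33 mm across and 2.5 mm high. In the centrifuge's frame, unpressed, at (-96, +28, 121) mm; it moves down with the button. The two buttons are alike, 56 mm apart centre to centre along the centrifuge's y.
- button_right_top (a point): Centre of the top of the right lid-release button (-y side), like the left one; unpressed at (-96, -28, 121) mm in the centrifuge's frame.
- button_left (a joint): How far the left button is pressed: 0 up, 0.006 m fully down. A spring pushes it back up: about 1.2 N to start it, 4 N fully down (the pair takes 8 N), against a hard stop.
- button_right (a joint): How far the right button is pressed, as for the left.
- lid (a joint): Lid angle: 0 shut and latched, 0.26 rad at its stop (front edge then about 42 mm higher). Each button draws back one of two catches from about 4 to 4.5 mm of travel on; the lid comes free only while both are drawn back, then a spring and a damper raise it smoothly to its stop in about 2 to 3 s. If a button comes up before the lid has risen clear of the catches, the lid catches again or sticks part-way until both are pressed again. Once up it stays up.
- lid_edge (a point): Middle of the lid's front edge, on its top: (-56, 0, 122) mm in the centrifuge's frame when shut. The edge is 40 mm behind the line of the buttons (a small thumb lip stands 5 mm further forward in the middle), and rises as the lid opens.
- rack: Orange test-tube rack, 136 x 62 x 64 mm, loose, to the left of the centrifuge. Origin: centre of its underside.
- tube_a: Capped glass test tube, 17 mm across, 116 mm long, standing loose in the rack, its top 120 mm above the bench. Origin: centre of its foot.
- tube_b: The other capped test tube in the rack, the same.
- dish: Lidded Petri dish, 90 mm across, 20 mm high, loose, to the right of the centrifuge. Origin: centre of its underside.
- bottle: Small amber bottle with a white cap, 50 mm across, 95 mm high, loose, in front and to the right of the centrifuge. Origin: centre of its underside.
Mind the look-alikes: they are no part of the job. Of the things that look like the bottle, the middle-sized one is meant.

How it is judged:
By the outcome, as a careful person would: the job done as asked, in the order asked, and still so for the second after the job is handed in, with the robot touching nothing.
It also fails if it takes over 32 s, if anything falls off the work surface, if the arm or the gripper's body presses on something with over 40 N, if the wrist force passes 120 N, or if a joint passes its speed limit or range.

### The arm

A 7-joint arm with a two-finger parallel gripper is mounted at the origin on the work surface. World frame = base frame: x ahead of the robot, y to its left, z up, the work surface at z = 0. Lengths are in m, angles in rad, forces in N, time in s.
With the tool pointing down it reaches from about 0.425 to 0.95 m from the base axis. Payload 4.7 kg.
Tool frame: the origin (TCP) lies midway between the tips of the shut fingers; the grasp point (between the pads) lies 19 mm behind it; z points along the fingers, y is the line along which they close (so a half turn about z gives the same grasp; the last joint's range is limited). The gripper opens to 87 mm and grips with 3 to 60 N. Pads are 19 mm wide; open, the fingers measure 117 mm over their backs; the gripper's body (75 mm by 190 mm) begins 51 mm behind the grasp point.
Start: joints at [-1.343, 0.469, -0.049, 1.532, 0.024, 1.141, -0.082], TCP at [0.171, 0.653, 0.201] pointing down, gripper open.
Joint ranges: [-2.59, 2.59], [-0.33, 1.99], [-1.39, 1.29], [0.1, 2.45], [-1.04, 4.18], [0.21, 1.99], [-2.66, 2.66]. Speed limits (rad/s): [2.57, 2.57, 3.14, 3.14, 3.14, 3.14, 3.14].

### API

Orientations are given as a rotation vector (axis times angle).
In Python, from station import bot gives the robot as it stands. Calls block until the motion is done:
- bot.goto(position, orientation): joint-space move of the TCP to a pose.
- bot.movel(position, attitude=None, feed=0.15): straight line of the TCP; attitude=None keeps the orientation; feed is the mean speed in m/s.
- bot.goto_joints(angles): joint-space move.
- bot.set_gripper(opening, grasp_force=None): opening from 0.0 (shut) to 1.0 (fully open); grasp_force is the grip in N (None keeps the last); returns when the fingers have stopped.
- bot.sleep(seconds).
- bot.ik(position, orientation): joint angles nearest the present ones, or None.
- bot.get_state(): the state.
- bot.read_camera(name): name is "scene" or "top"; returns the picture (480x640x3 uint8, red, green, blue); there is no depth.
- bot.get_calibration(name): a dict with "intrinsics" (3x3 intrinsics, pixels), "D" ([k1, k2, p1, p2, k3] as OpenCV has them; the pictures are not rectified), "T" (4x4, takes a point from camera to world coordinates). Camera axes: x right, y down, z forward; pixel columns grow to the right and rows downward; lengths in m; the calibration is good to about 2 mm. A picture is of the moment at which its call begins. get_calibration takes no time and is no camera call.
A pose or a line that the arm cannot do raises bot.MotionError and nothing moves.
- bot.hand_in(): hands the job in; it is judged then, once.
The state is a dict: "time_s": time; "joint_positions": joint angles; "dq": joint speeds; "joint_torque": joint torques, N m; "tcp_pos": TCP position; "eef_rot": TCP orientation; "contact_force": force on the tool from outside, world axes, zero at the start; "wrist_torque": the same for the moment, N m; "width": opening from 0.0 (shut) to 1.0 (fully open); "grasp_force": force on a finger pad.
Only numpy, scipy, OpenCV 4.12 (cv2) and the standard library are available. Lean on these libraries where they do the work, as an engineer would, in place of code of your own. Each camera call takes 0.05 s, during which the arm holds its last target. There are 200 camera calls.

## Working session

There is one attempt and no reset: what is moved stays moved. The work goes in short steps, each a Python script; the robot and the scene stay as the last script left them, time stands still between calls to the robot, and variables do not carry over. Pictures are saved under pics/ and viewed, at most 10 in all, crops included, and the job is handed in when it is done.

```bash
ls; mkdir -p pics; python3 - <<'E'
from station import bot
import cv2
for n in("scene","top"):
    cv2.imwrite(f"pics/{n}0.png",bot.read_camera(n)[:,:,::-1]); c=bot.get_calibration(n); print(c)
s=bot.get_state();print(s["time_s"],s["tcp_pos"],s["eef_rot"],s["width"])
E
```

```text
pics
{'intrinsics': array([[568.94631115,   0.        , 326.08208031],
       [  0.        , 568.94631115, 236.29822225],
       [  0.        ,   0.        ,   1.        ]]), 'D': array([-0.09743702,  0.        ,  0.        ,  0.        ,  0.        ]), 'T': array([[-0.84142057,  0.37414903, -0.38990246,  0.92530373],
       [ 0.54029936,  0.56996779, -0.61904226,  0.59059214],
       [-0.00938222, -0.73153894, -0.6817351 ,  0.67625012],
       [ 0.        ,  0.        ,  0.        ,  1.        ]])}
{'intrinsics': array([[436.2338623 ,   0.        , 321.62731185],
       [  0.        , 436.2338623 , 236.54935477],
       [  0.        ,   0.        ,   1.        ]]), 'D': array([-0.08609169,  0.        ,  0.        ,  0.        ,  0.        ]), 'T': array([[-0.00353912, -0.98908291,  0.14731761,  0.47529845],
       [-0.99988201,  0.00570222,  0.01426357,  0.04556392],
       [-0.01494789, -0.14724975, -0.98898639,  0.89779116],
       [ 0.        ,  0.        ,  0.        ,  1.        ]])}
0.1 [0.17125479 0.65232707 0.20001297] [-4.02063485e-01 -3.11560506e+00  2.74452396e-03] 0.9984328461296093
```

View pics/scene0.png

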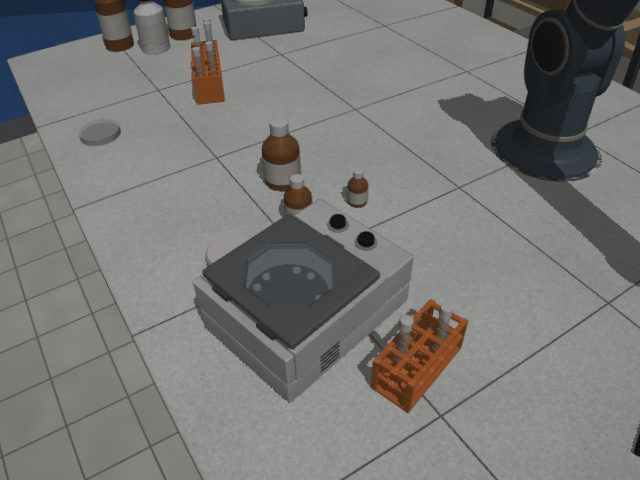

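View pics/top0.png

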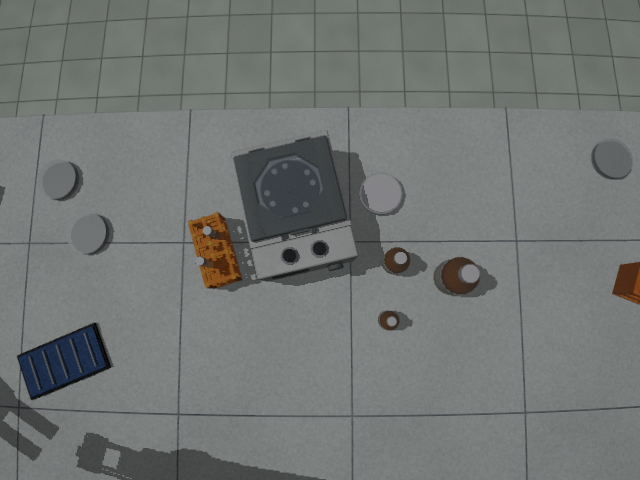

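The scene view shows the left button at about (366,240) and the right at (338,222). In the top view they are at about (290,256) and (320,248). The rack is clear of the front deck, and the mid-sized bottle is at (398,260) in the top view.

```bash
cat > h.py <<'E'
import numpy as np, cv2
from station import bot
def ray(n,uv):
    c=bot.get_calibration(n)
    p=cv2.undistortPoints(np.array([[uv]],float),c["intrinsics"],c["D"])[0,0]
    return c["T"][:3,3], c["T"][:3,:3]@np.array([*p,1.])
def plane(n,uv,z):
    o,d=ray(n,uv); return o+d*(z-o[2])/d[2]
def cross(a,b):
    (o1,d1),(o2,d2)=ray("top",a),ray("scene",b)
    s,t=np.linalg.lstsq(np.c_[d1,-d2],o2-o1,rcond=None)[0]
    return (o1+s*d1+o2+t*d2)/2, np.linalg.norm(o1+s*d1-o2-t*d2)
E
python3 - <<'E'
from h import *
seeds={"top":[(290,256),(320,248)],"scene":[(366,240),(338,222)]}; C={}
for n in seeds:
    im=cv2.imread(f"pics/{n}0.png"); C[n]=[]
    m=(im.max(2)<45).astype(np.uint8)
    k,L,st,ce=cv2.connectedComponentsWithStats(m)
    for s in seeds[n]:
        i=L[s[1],s[0]]; print(n,i,st[i],ce[i]); C[n].append(ce[i])
    x,y=seeds[n][0]; cv2.imwrite(f"pics/{n}crop.png",cv2.resize(im[y-40:y+40,x-50:x+60],None,fx=6,fy=6,interpolation=0))
    P=[plane(n,u,.121 if n=="scene" else .121) for u in C[n]]; print(P, np.linalg.norm(P[0]-P[1]))
for a,b in zip(C["top"],C["scene"]): print(cross(a,b))
E
```

```text
top 23 [283 249  13  13 136] [289.10294118 255.08823529]
top 22 [313 242  13  13 134] [319.17164179 248.09701493]
[array([0.55775023, 0.11518588, 0.121     ]), array([0.57009199, 0.06124641, 0.121     ])] 0.05533340632359839
scene 23 [358 232  16  15 201] [365.74129353 239.        ]
scene 22 [330 214  15  15 182] [337.32967033 221.18681319]
[array([0.56358725, 0.12213587, 0.121     ]), array([0.57624278, 0.06801944, 0.121     ])] 0.0555765267301417
(array([0.55861079, 0.11581499, 0.11344937]), np.float64(0.00015178139661207638))
(array([0.57127704, 0.0611909 , 0.11349564]), np.float64(0.0006769332673878557))
```

View pics/topcrop.png

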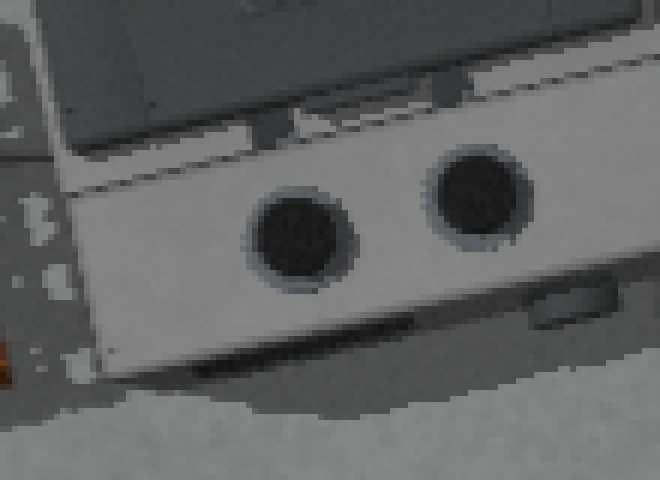

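View pics/scenecrop.png

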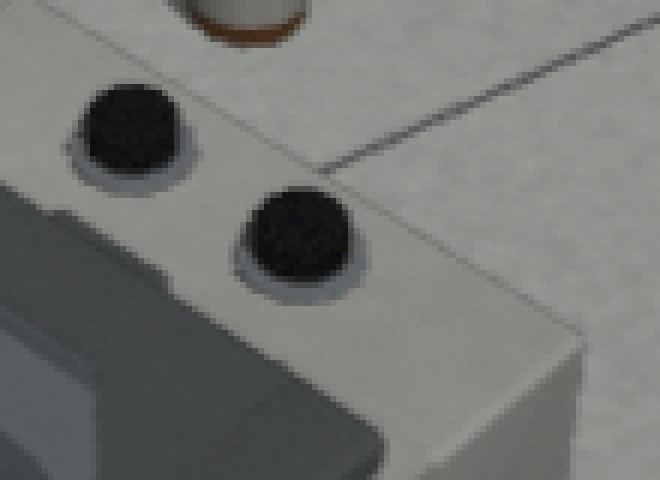

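The crops show both black tops cleanly inside their collars. Each blob is centred on its button, the spacing measures 56 mm and the two rays meet within 1 mm. I'll set the finger spacing, go above the buttons and check.

```bash
cat >> h.py <<'E'
from scipy.spatial.transform import Rotation as R
L,Rr=np.array([.5583,.1155]),np.array([.5710,.0612])
M=(L+Rr)/2; y=np.r_[(L-Rr)/np.linalg.norm(L-Rr),0]; z=np.array([0,0,-1.])
ROT=R.from_matrix(np.c_[np.cross(y,z),y,z]).as_rotvec()
E
python3 - <<'E'
from h import *
print(bot.ik([*M,.25],ROT),bot.ik([*M,.115],ROT))
bot.goto([*M,.25],ROT); bot.set_gripper(.471)
bot.movel([*M,.15],feed=.12)
s=bot.get_state(); print(s["time_s"],s["tcp_pos"],s["width"],s["contact_force"])
a=bot.read_camera("scene")[:,:,::-1]; b=bot.read_camera("top")[:,:,::-1]
f=cv2.resize(a[120:300,240:480],(720,540)); cv2.imwrite("pics/s1.png",f); cv2.imwrite("pics/t1.png",cv2.resize(b[180:320,220:400],(720,560)))
E
```

```text
[-0.50041479  0.26203951  0.33691411  1.73883621 -0.09368921  1.15645829
  1.66417226] [-0.41270697  0.39496057  0.2360882   1.88502185 -0.11753451  0.87491054
  1.68190515]
4.5417 [0.56533128 0.08840923 0.15073147] 0.46714981040460424 [-0.36224676  0.25451384 -0.34449408]
```

View pics/s1.png

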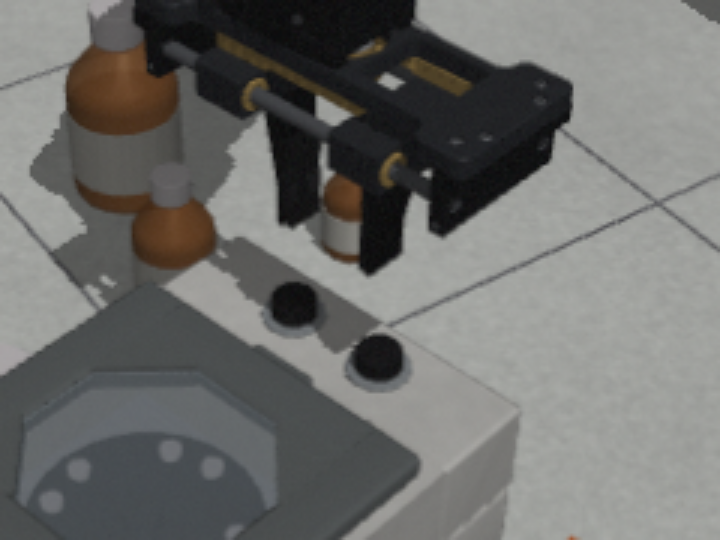

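View pics/t1.png

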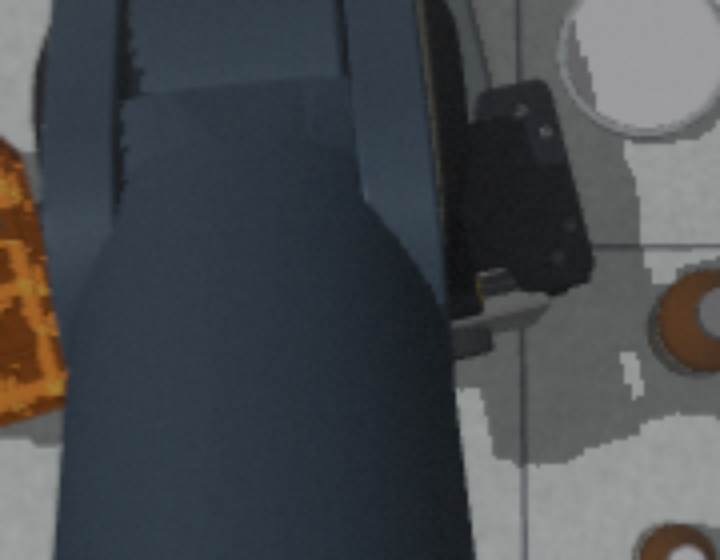

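The scene crop shows the two fingertips' lower ends at crop (295,222) and (378,268), above the buttons. Next I'll check these numerically.

```bash
python3 - <<'E'
from h import *
t=[plane("scene",(240+u/3,120+v/3),.15) for u,v in((378,268),(295,222))]
print(t,np.linalg.norm(t[0]-t[1]),L,Rr)
E
```

```text
[array([0.5460943 , 0.09648321, 0.15      ]), array([0.55977966, 0.04565698, 0.15      ])] 0.05263643975494053 [0.5583 0.1155] [0.571  0.0612]
```

```bash
python3 - <<'E'
from h import *
bot.movel([*M,.128],feed=.1)
s=bot.get_state(); print(s["time_s"],s["tcp_pos"],s["eef_rot"],ROT,s["contact_force"])
im=bot.read_camera("scene")[:,:,::-1].copy()
c=bot.get_calibration("scene"); Ti=np.linalg.inv(c["T"])
f=cv2.resize(im[160:280,290:450],(800,600),interpolation=cv2.INTER_CUBIC)
f=cv2.convertScaleAbs(f,alpha=1.8)
for p,col in((np.r_[L,.128],(0,0,255)),(np.r_[Rr,.128],(0,0,255)),(np.r_[L,.121],(0,255,0)),(np.r_[Rr,.121],(0,255,0))):
    u=cv2.projectPoints(p[None],cv2.Rodrigues(Ti[:3,:3])[0],Ti[:3,3],c["intrinsics"],c["D"])[0][0,0]
    print(u); cv2.circle(f,tuple(int(v) for v in (u-[290,160])*5),5,col,-1)
cv2.imwrite("pics/s2.png",f)
E
```

```text
5.0083 [0.56445025 0.08831354 0.12787603] [ 3.60023424e-01 -3.12022174e+00  2.14125673e-04] [ 0.36010634 -3.12088574 -0.        ] [0.54821406 0.35504166 0.94039347]
[366.23170987 231.36509798]
[337.7566222  213.78345728]
[366.04306692 234.9637555 ]
[337.73540806 217.35952407]
```

View pics/s2.png

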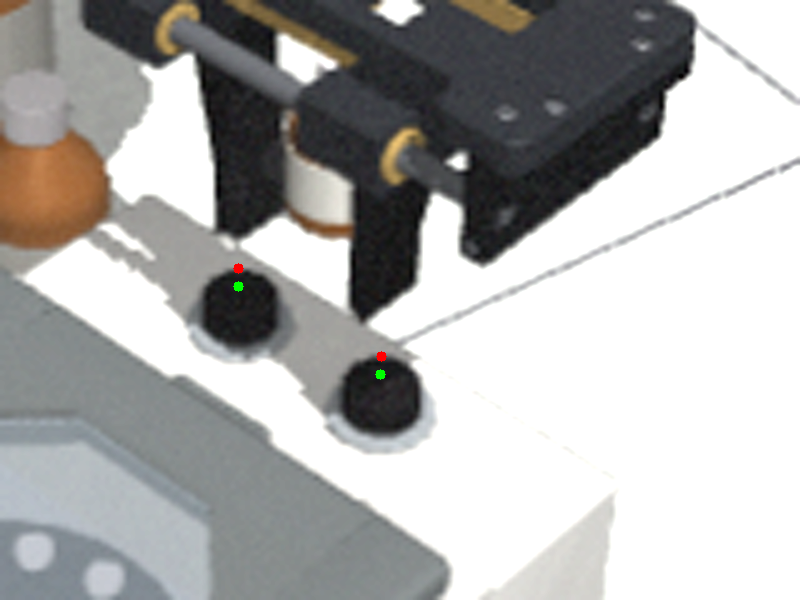

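In the zoomed scene view, the fingertips sit about 12 px above where the reported TCP puts them. That means either the tips are higher than the TCP or they are off sideways. I'll use the gripper body in the top view to tell which.

```bash
python3 - <<'E'
from h import *
x=np.cross(y,z)
for zz in(.22,.25,.28):
    c=[plane("top",(220+u/4,180+v/4),zz)-np.r_[M,0] for u,v in((550,85),(592,270),(555,292),(480,95))]
    print(zz,[np.round([p@x,p@y],3).tolist() for p in c])
def proj(p,n="scene"):
    c=bot.get_calibration(n);Ti=np.linalg.inv(c["T"])
    return cv2.projectPoints(np.array(p,float)[None],cv2.Rodrigues(Ti[:3,:3])[0],Ti[:3,3],c["intrinsics"],c["D"])[0][0,0]
m=np.r_[M,0]
for dz in(.198,.22):
  for sx in(-.0375,.0375): print(dz,sx,(proj(m+[0,0,dz]+.095*y+sx*x)-[290,160])*5)
E
```

```text
0.22 [[-0.046, -0.103], [0.03, -0.101], [0.035, -0.085], [-0.048, -0.075]]
0.25 [[-0.039, -0.1], [0.033, -0.098], [0.038, -0.082], [-0.042, -0.073]]
0.28 [[-0.033, -0.096], [0.036, -0.094], [0.04, -0.08], [-0.035, -0.071]]
0.198 -0.0375 [495.54666462 348.70936162]
0.198 0.0375 [676.33045708 210.06608651]
0.22 -0.0375 [501.46134619 282.14762875]
0.22 0.0375 [685.45333097 144.4359466 ]
```

The gripper body is laterally where it should be, within about 3 mm and 75 mm wide as specified. So the tips are about 20 mm higher than the reported TCP. I'll do a guarded descent on force.

```bash
python3 - <<'E'
from h import *
fz=lambda: np.mean([ (bot.sleep(.02),bot.get_state()["contact_force"][2])[1] for _ in range(3)])
f0=fz(); zc=.128; hit=None; log=[]
while zc>.085:
    st=.003 if hit is None else .001
    zc-=st; bot.movel([*M,zc],feed=.03); f=fz()-f0; log.append((round(zc,3),round(f,1)))
    if hit is None and f>1.5: hit=zc
    if f>14: break
    if hit and hit-zc>.009: break
bot.sleep(3.2)
s=bot.get_state(); print(log); print(s["time_s"],s["tcp_pos"],s["contact_force"],s["wrist_torque"],fz()-f0,s["width"])
cv2.imwrite("pics/s3.png",cv2.resize(bot.read_camera("scene")[160:400,180:460,::-1],(700,600)))
E
```

```text
[(0.125, np.float64(0.7)), (0.122, np.float64(0.8)), (0.119, np.float64(0.7)), (0.116, np.float64(0.3)), (0.113, np.float64(0.4)), (0.11, np.float64(0.8)), (0.107, np.float64(1.4)), (0.104, np.float64(1.3)), (0.101, np.float64(0.7)), (0.098, np.float64(3.5)), (0.097, np.float64(5.7)), (0.096, np.float64(4.4)), (0.095, np.float64(7.2)), (0.094, np.float64(7.7)), (0.093, np.float64(9.0)), (0.092, np.float64(14.8))]
13.1083 [0.56517987 0.08843586 0.09375311] [-2.60383113 -1.04081025 14.60471381] [-0.03594148  0.53429027  0.05611604] 15.324762722902753 0.469661113152817
```

View pics/s3.png

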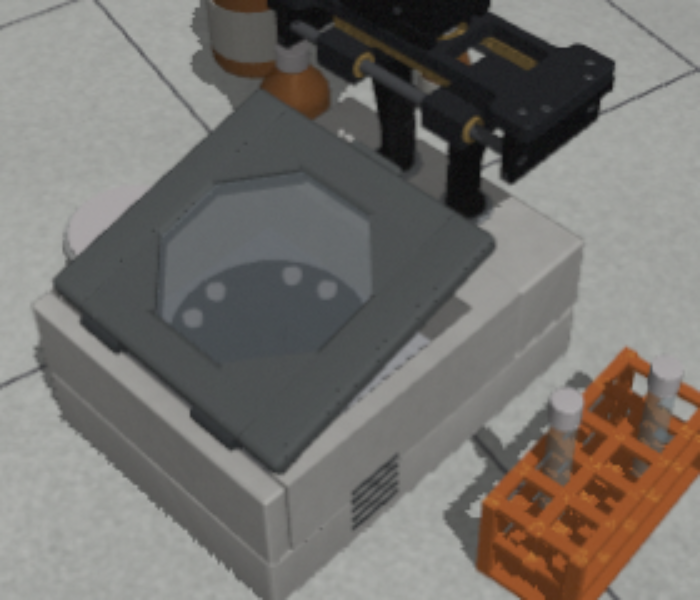

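The lid has sprung open, with its front corner at about (490,245) in the crop, and both fingertips still hold their buttons down. I'll hold until the picture stops changing, then release straight up.

```bash
python3 - <<'E'
from h import *
g=lambda: cv2.cvtColor(bot.read_camera("scene"),cv2.COLOR_RGB2GRAY)[210:400,190:345].astype(float)
a=g()
for _ in range(4):
    bot.sleep(.5); b=g(); print((abs(b-a)>25).sum()); a=b
bot.movel([*M,.20],feed=.1)
x=np.cross(y,z)
bot.movel([*(M+.10*x[:2]),.26],feed=.15)
bot.sleep(.5); s=bot.get_state(); print(s["time_s"],s["tcp_pos"],s["contact_force"])
i=bot.read_camera("scene")[:,:,::-1]; cv2.imwrite("pics/s4.png",i)
E
```

```text
0
0
0
0
18.1167 [0.4673248  0.06560951 0.25986349] [ 0.23472181  0.42355271 -0.59508559]
```

View pics/s4.png

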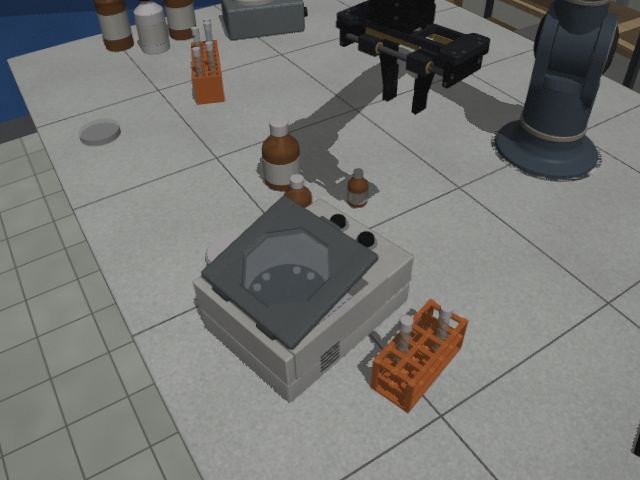

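The lid stands open with the front edge raised. Both buttons are up at (338,221) and (366,239), the rack, tubes, dish and bottle haven't moved, and the gripper is clear.

```bash
python3 -c "
from station import bot
print(bot.hand_in())"
```

```text
the job is handed in; nothing more can be done
None
```

The job is handed in: the arm pressed both buttons together until the lid had sprung fully open, then released them and moved clear at about 18 s, leaving the rack, tubes, dish and bottle as they stood.

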